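Hold the solid reference cell in the oil-colour checker's light path

ROBOT

A 6-joint arm with a two-finger parallel gripper is mounted at the origin on the work surface. World frame = base frame: x ahead of the robot, y to its left, z up, the work surface at z = 0. Lengths are in m, angles in rad, forces in N, time in s.
With the tool pointing down it reaches from about 0.375 to 0.9 m from the base axis. Payload 3.1 kg.
Tool frame: the origin (TCP) lies at the very end of the fingers, on their centre line; the grasp point (between the pads) lies 19 mm behind it; z points along the fingers, y is the line along which they close (so a half turn about z gives the same grasp; the last joint's range is limited). The gripper opens to 87 mm and grips with 3 to 60 N. Pads are 19 mm wide; open, the fingers measure 117 mm over their backs; the gripper's body (75 mm by 190 mm) begins 51 mm behind the grasp point.
Start: joints at [1.163, 0.527, 1.433, -0, 1.181, -0.178], TCP at [0.142, 0.609, 0.223] pointing down, gripper open.
Joint ranges: [-3.08, 3.08], [-0.75, 2.2], [0.22, 2.44], [-1.43, 4.57], [0, 2.65], [-2.85, 2.85]. Speed limits (rad/s): [2.79, 2.79, 3.14, 3.14, 3.14, 3.14].

INTERFACE

Orientations are given as a unit quaternion [x, y, z, w].
In Python, from rig import robot gives the robot as it stands. The module is installed in compiled form; this text tells all that it offers.
- The arm moves only by the tool servo_tool, never from a script. Its argument "rows" is one flat list of numbers, 5 for each row, row after row: the closure, from -1 (fully open) to 1 (shut), so that 0 is half open, then the shift along the tool's x, y, z in m, then the turn about the tool's z in degrees. A call has 1 to 5 rows; each row shifts and turns the commanded pose from where the row before left it, along the tool's axes as they then stand; what a row does not reach is not made up. A row lasts 1/12 s, in which the tool goes at most 41.7 mm and 7.16 degrees, less where a joint would pass 70% of its speed; a pose out of reach is approached as far as the arm can. A call with a gripper value outside its range is refused whole. The fingers move at their own pace and stop on an object; "newtons" is the grip in N (left out, the last holds). Time passes only in rows, so rows that do not move let the fingers close. It gives the time, the measured TCP pose, the force, the opening and the grip force at its end, in the units of the state.
- robot.get_obs(): the state, without advancing time (a new reading comes with each control period).
- robot.camera(name): name is "side" or "top" or "wrist"; returns a dict with "pixels" (384x512x3 uint8, red, green, blue), "intrinsics" (3x3 intrinsics, pixels), "rvec" (rotation vector, rad) and "tvec" (3), from world to camera coordinates, as OpenCV has them; the wrist camera has in their place "mount" (4x4, takes a point from camera to tool coordinates, whose origin is the TCP and whose axes are the flange's). Camera axes: x right, y down, z forward; pixel columns grow to the right and rows downward; lengths in m; the calibration is good to about 2 mm. A picture is of the moment at which its call begins: read the wrist's pose just before it. There is no depth.
- robot.hand_in(): hands the job in; it is judged then, once.
Trained networks look in a picture, given as the dict that the camera call returned (one of the last four; its "shot" number tells which), for a name from the list of things; names that differ only in an ending like _2 or _b are one class to them, and where a whole thing is asked for, a point or a joint stands for the part that bears it (a point fixed in the world has none). Each returns a list of dicts, best first, with "score" (0 to 1); they miss things now and then, are a little off and sometimes report something else, mostly with a low value. They report only what shows in the picture. A call takes as long as a camera call.
- robot.spot_in(picture, query): "at" ([x, y, z] in m, in world coordinates, good to about 4 mm: the middle of the surface that is visible of it).
- robot.outline_of(picture, query): "region" (384x512 bool, what is visible of it).
- robot.place_of(picture, query): "at" ([x, y, z] in m, in world coordinates, good to about 4 mm: a listed point, or the origin of a listed thing).
The state is a dict: "time": time; "q": joint angles; "joint_velocities": joint speeds; "joint_torque": joint torques, N m; "position": TCP position; "tool_rot": TCP orientation; "ft_force": force on the tool from outside, world axes, zero at the start; "moment": the same for the moment, N m; "grip_width": finger opening in m; "grip_force": force on a finger pad.
Only numpy, scipy, OpenCV 4.12 (cv2) and the standard library are available. Lean on these libraries where they do the work, as an engineer would, in place of code of your own. Each camera call takes 0.05 s, during which the arm holds its last target. There are 200 camera calls.

TASK

Two look-alike amber glass cells stand on the quincho cart: lift to feel which one is the solid (clearly heavier) reference, and hold that one upright in the air in the light path of the fryer-oil checker, its middle on the beam midway between lamp and eye, with its clear faces square to the lamp and the eye, and finish while still holding it there. Grip the cells by their white frosted faces only, never by the clear ones; do not tip them over; and if you picked up the hollow one, stand it back where it was. Do not bump the checker and leave the other things on the cart alone.

Things in the scene. Friction and masses are not known exactly. Their poses are not given: they have to be found in the camera images.
- cell_p: Amber glass cell standing upright, one of two look-alikes. 40 mm along x, 46 mm along y, 95 mm tall. The faces across x are clear glass (light passes along x). The faces across y are white frosted plates 3 mm thick, 38 mm wide, full height, seen from above as two white bars 8 mm wide: grip these only. Solid (about 0.42 kg) or hollow (about 0.13 kg), only the weight tells. Origin: centre of its underside, z up.
- cell_q: Amber glass cell standing upright, one of two look-alikes. 40 mm along x, 46 mm along y, 95 mm tall. The faces across x are clear glass (light passes along x). The faces across y are white frosted plates 3 mm thick, 38 mm wide, full height, seen from above as two white bars 8 mm wide: grip these only. Solid (about 0.42 kg) or hollow (about 0.13 kg), only the weight tells. Origin: centre of its underside, z up.
- cell_p_middle (a point): The middle of cell_p, 47.5 mm above its underside on its axis; axes as the cell's. The weights given for the cells may be 12 percent off; one cell is solid, the other hollow.
- cell_q_middle (a point): The middle of cell_q, 47.5 mm above its underside on its axis; axes as the cell's. The weights given for the cells may be 12 percent off; one cell is solid, the other hollow.
- checker: Oil-colour checker, fixed: grey base plate 120 (x) by 260 (y) mm, 12 mm thick, blue lamp housing at its +y end, black eye housing at its -y end, each 66 (x) by 60 (y) mm, tops 144 mm above the cart at most, 130 mm apart (lens rims stand up to 6 mm into the space), open above and on both x sides. Origin: centre of the plate's underside; light runs along y.
- light_path (a point): The middle of the light path, midway between lamp lens and eye, 105 mm above the cart; axes as the checker's (light along y). A white cross on the base plate lies below it.
- cart: The stainless steel cart whose slotted top is the work surface (height 0); the cells stand on it.
- board: Bystander: wooden board, 320 x 19 x 200 mm, standing on edge in the slot of a fixed black rack (260 x 100 mm, 80 mm tall) at the left side. Origin at the centre of its lower edge.
- tub: Bystander: closed white plastic tub, 140 x 190 x 87 mm. Origin at the centre of its underside.
- bowl: Bystander: glass bowl, 180 mm across, 75 mm tall. Origin at the centre of its underside.
- fork: Bystander: black grill fork lying flat, about 390 mm long, 44 mm wide, 16 mm high, tines to its +x. Origin near its middle, on the cart.
- skewer: Bystander: flat steel skewer lying, about 335 mm long, 28 mm wide at the ring end, 4 mm high. Origin near its middle, on the cart.
- salt: Bystander: white salt jar with steel cap, 56 mm across, 100 mm tall. Origin at the centre of its underside.

How it is judged:
On the way:
1. a cell is lifted clear of the cart in the fingers (((height (world z) of cell_p above 0.01 m and contact force between cell_p and the fingers above 2 N) or (height (world z) of cell_q above 0.01 m and contact force between cell_q and the fingers above 2 N))), for 0.2 s.
At the end, for the whole second after the job is handed in: Solid cell held still by the fingers alone: middle within 10 mm sideways, 12 mm in height, 20 mm along the light of the light path's middle, square to it within 0.14 rad, upright within 0.12 rad. The hollow one, pressing on the cart with under 2.5 N, upright, let go, within 40 mm of its start (((x of cell_p_middle in the frame of light_path between -0.01 and 0.01 m and y of cell_p_middle in the frame of light_path between -0.02 and 0.02 m and z of cell_p_middle in the frame of light_path between -0.012 and 0.012 m and angle between the x axis of cell_p and the y axis of checker, either way round below 0.14 rad and angle between cell_p's own z axis and vertical below 0.12 rad and contact force between cell_p and the fingers above 2 N and contact force between cell_p and checker below 0.3 N and contact force between cell_p and cell_q below 0.3 N and linear speed of cell_p below 0.03 m/s and contact force between cell_q and cart between 0.4 and 2.5 N and contact force between cell_q and the fingers below 0.3 N and angle between cell_q's own z axis and vertical below 0.1 rad and height (world z) of cell_q below 0.006 m and distance of cell_q from where it was at the start of the episode below 0.04 m and linear speed of cell_q below 0.02 m/s) or (x of cell_q_middle in the frame of light_path between -0.01 and 0.01 m and y of cell_q_middle in the frame of light_path between -0.02 and 0.02 m and z of cell_q_middle in the frame of light_path between -0.012 and 0.012 m and angle between the x axis of cell_q and the y axis of checker, either way round below 0.14 rad and angle between cell_q's own z axis and vertical below 0.12 rad and contact force between cell_q and the fingers above 2 N and contact force between cell_q and checker below 0.3 N and contact force between cell_q and cell_p below 0.3 N and linear speed of cell_q below 0.03 m/s and contact force between cell_p and cart between 0.4 and 2.5 N and contact force between cell_p and the fingers below 0.3 N and angle between cell_p's own z axis and vertical below 0.1 rad and height (world z) of cell_p below 0.006 m and distance of cell_p from where it was at the start of the episode below 0.04 m and linear speed of cell_p below 0.02 m/s))); the arm keeps its last pose, push and grip.
It fails at once if a cell's clear glass faces pressed by the fingers (over 3 N) (contact force between any of cell_p_c0, cell_q_c0 and the fingers above 3 N).
It fails at once if a cell tipped by more than 0.5 rad (angle between any of cell_p, cell_q's own z axis and vertical above 0.5 rad).
It fails at once if the checker bumped (over 8 N) (contact force between checker and anything else above 8 N).
It fails at once if another thing on the cart moved by more than 30 mm (distance of any of board, tub, bowl, fork, skewer, salt from where it was at the start of the episode above 0.03 m).
It also fails if it takes over 48 s, if anything falls off the work surface, if the arm or the gripper's body presses on something with over 40 N, if the wrist force passes 120 N, or if a joint passes its speed limit or range.

## Working session

There is one attempt and no reset: what is moved stays moved. The work goes in short steps, Python scripts to look and compute and a tool call to move; the robot and the scene stay as the last step left them, time stands still between calls to the robot, and variables do not carry over. Pictures are saved under pics/ and viewed, at most 10 in all, crops included, and the job is handed in when it is done.

Besides the shell and the picture viewer there is one more tool, called after "Request:" as a command line: name --argument value ..., lists and objects as JSON in quotes. servo_tool: Moves the arm, as the interface text tells. Its arguments: {"type":"object","properties":{"rows":{"type":"array","items":{"type":"number"}},"newtons":{"type":"number"}},"required":["rows"]}

```bash
mkdir -p pics; python3 - <<'E'
from rig import robot
import cv2,numpy as np
o=robot.get_obs();print(o['time'],o['position'],o['tool_rot'],o['ft_force'],o['grip_width'])
for n in("top","side"):
    p=robot.camera(n);cv2.imwrite(f"pics/{n}0.png",p["pixels"][...,::-1])
    print(n,p['tvec'],p['rvec'])
    for t in("cell_p","cell_q","light_path","checker","salt","bowl","tub","board","fork","skewer"):
        print(t,[(np.round(d['at'],3),round(d['score'],2)) for d in robot.place_of(p,t)[:3]])
E
```

```text
0.0 [0.14204428 0.60791814 0.22158329] [ 1.14638165e-01  9.93406761e-01 -1.00217268e-03 -3.06680332e-04] [ 0.24565983  0.31216766 -0.21042202] 0.08736751215711501
top [-0.01941628  0.52396922  1.85888604] [ 2.1425246  -2.17922314  0.11547417]
cell_p [(array([0.609, 0.252, 0.003]), 0.66), (array([ 0.574,  0.093, -0.001]), 0.53)]
cell_q [(array([0.609, 0.252, 0.003]), 0.66), (array([ 0.574,  0.093, -0.001]), 0.53)]
light_path [(array([ 0.54 , -0.254,  0.105]), 0.76)]
checker [(array([ 0.288, -0.356,  0.001]), 0.68), (array([ 0.537, -0.253,  0.001]), 0.64)]
salt [(array([0.318, 0.363, 0.003]), 0.76), (array([ 0.749, -0.238, -0.002]), 0.44)]
bowl [(array([ 0.5  , -0.595, -0.   ]), 0.73)]
tub [(array([0.611, 0.252, 0.049]), 0.7), (array([ 0.289, -0.36 , -0.001]), 0.64), (array([ 0.747, -0.237, -0.002]), 0.47)]
board [(array([0.545, 0.534, 0.007]), 0.55)]
fork [(array([ 0.755,  0.203, -0.003]), 0.96)]
skewer [(array([ 0.75 , -0.239,  0.001]), 0.65)]
side [-0.4065281   0.24404251  1.01044149] [ 2.02625291 -0.81766765  0.40958791]
cell_p [(array([ 0.57 ,  0.092, -0.   ]), 0.65)]
cell_q [(array([ 0.57 ,  0.092, -0.   ]), 0.65)]
light_path [(array([ 0.538, -0.256,  0.104]), 0.57), (array([0.754, 0.203, 0.002]), 0.17)]
checker [(array([ 0.535, -0.251,  0.   ]), 0.78)]
salt [(array([0.319, 0.36 , 0.001]), 0.66)]
bowl [(array([ 0.499, -0.59 , -0.001]), 0.76), (array([0.57 , 0.095, 0.047]), 0.43)]
tub [(array([ 0.291, -0.357,  0.002]), 0.83)]
board [(array([0.539, 0.531, 0.013]), 0.95)]
fork []
skewer [(array([ 0.755, -0.237,  0.003]), 0.74)]
```

View pics/top0.png

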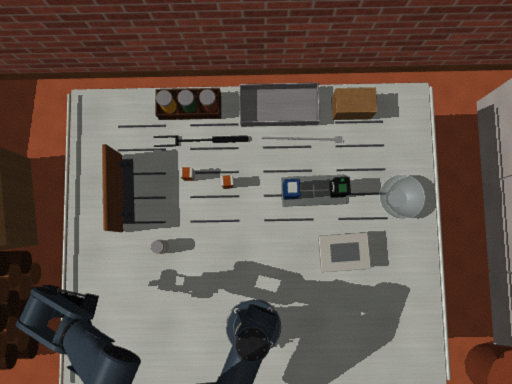

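View pics/side0.png

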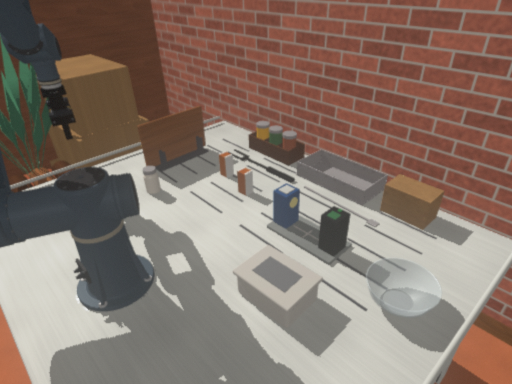

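Request:
servo_tool --rows '[-1, -0.031, -0.021, -0.008, 0, -1, -0.031, -0.021, -0.008, 0, -1, -0.031, -0.021, -0.008, 0, -1, -0.031, -0.021, -0.008, 0, -1, -0.031, -0.021, -0.008, 0]'

```text
time: 1.52
position: [0.2701, 0.4697, 0.263]
tool_rot: [0.114, 0.993, 0.0, 0.0]
ft_force: [0.8, 0.2, -0.3]
grip_width: 0.0872
grip_force: 0.0
```

Request:
servo_tool --rows '[-1, -0.031, -0.021, -0.008, 0, -1, -0.031, -0.021, -0.008, 0, -1, -0.031, -0.021, -0.008, 0, -1, -0.031, -0.021, -0.008, 0, -1, -0.031, -0.021, -0.008, 0]'

```text
time: 1.93
position: [0.3973, 0.3319, 0.3032]
tool_rot: [0.115, 0.993, 0.0, 0.0]
ft_force: [1.0, 1.2, -0.1]
grip_width: 0.087
grip_force: 0.0
```

Request:
servo_tool --rows '[-1, -0.031, -0.021, 0, 0, -1, -0.031, -0.021, 0, 0, -1, -0.031, -0.021, 0, 0, -1, 0, 0, 0, -6.6, -1, 0, 0, 0, -6.6]'

```text
time: 2.35
position: [0.4744, 0.2489, 0.3025]
tool_rot: [-0.001, 1.0, -0.0, 0.0]
ft_force: [-1.1, -0.2, -0.9]
grip_width: 0.0873
grip_force: 0.0
```

```bash
cat > h.py <<'E'
from rig import robot
import cv2,numpy as np
from scipy.spatial.transform import Rotation as R
def shot(name):
    o=robot.get_obs();p=robot.camera("wrist")
    if name: cv2.imwrite(f"pics/{name}.png",p["pixels"][...,::-1])
    T=np.eye(4);T[:3,:3]=R.from_quat(o['tool_rot']).as_matrix();T[:3,3]=o['position']
    return o,p,T@p['mount']
def topix(p,W,X):
    c=(np.atleast_2d(X)-W[:3,3])@W[:3,:3]; u=c@p['intrinsics'].T; return u[:,:2]/u[:,2:]
def toworld(p,W,uv,z):
    uv=np.atleast_2d(uv).astype(float);d=np.c_[uv,np.ones(len(uv))]@np.linalg.inv(p['intrinsics']).T@W[:3,:3].T
    return W[:3,3]+d*((z-W[2,3])/d[:,2:])
def state():
    o=robot.get_obs();print(round(o['time'],2),o['position'].round(4) if hasattr(o['position'],'round') else o['position'],R.from_quat(o['tool_rot']).as_matrix().round(3).tolist(),np.round(o['ft_force'],2),o['grip_width'],o['grip_force'])
E
python3 - <<'E'
from h import *
state();o,p,W=shot("w1");print(p['mount'],p['intrinsics'])
print(topix(p,W,[[.609,.252,.095],[.572,.093,.095]]))
for t in("cell_p",): print([(np.round(d['at'],3),round(d['score'],2)) for d in robot.place_of(p,t)])
E
```

```text
2.35 [0.4744 0.2489 0.3025] [[-1.0, -0.002, 0.0], [-0.002, 1.0, -0.0], [-0.0, -0.0, -1.0]] [-1.07 -0.22 -0.85] 0.0872738473167829 0.0
[[-1.14072851e-03 -9.62181290e-01 -2.72407533e-01  7.41491400e-02]
 [ 9.99999034e-01 -8.81115755e-04 -1.07535321e-03 -4.61368145e-04]
 [ 7.94662167e-04 -2.72408496e-01  9.62181365e-01 -1.62625096e-01]
 [ 0.00000000e+00  0.00000000e+00  0.00000000e+00  1.00000000e+00]] [[283.7932973    0.         259.62923956]
 [  0.         283.7932973  191.29273567]
 [  0.           0.           1.        ]]
[[262.29369601 259.98727144]
 [150.41678518 236.5452786 ]]
[(array([ 0.608,  0.246, -0.002]), 0.95), (array([0.573, 0.095, 0.003]), 0.79)]
```

View pics/w1.png

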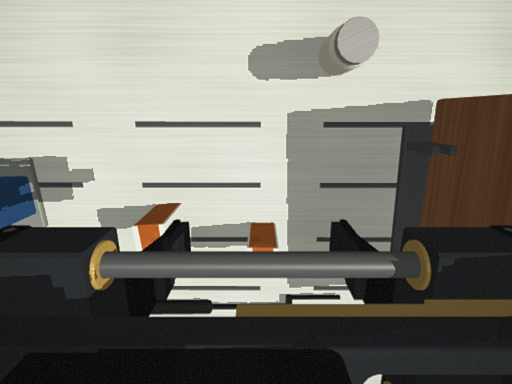

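Request:
servo_tool --rows '[-1, -0.037, -0.015, 0, 0, -1, -0.037, -0.015, 0, 0, -1, -0.037, -0.015, 0, 0, -1, -0.037, -0.015, 0, 0, -1, -0.037, -0.015, 0, 0]'

```text
time: 2.87
position: [0.6587, 0.176, 0.3027]
tool_rot: [0.001, 1.0, 0.0, 0.0]
ft_force: [0.9, 0.7, 0.3]
grip_width: 0.087
grip_force: 0.0
```

Request:
servo_tool --rows '[-1, -0.02, 0, 0, 0, -1, -0.02, 0, 0, 0, -1, 0, 0, 0, 0]'

```text
time: 3.12
position: [0.7009, 0.1756, 0.3013]
tool_rot: [0.002, 1.0, -0.0, 0.001]
ft_force: [0.4, 0.1, 0.2]
grip_width: 0.0868
grip_force: 0.0
```

```bash
python3 - <<'E'
from h import *
state();o,p,W=shot("w2")
print(topix(p,W,[[.609,.252,.095],[.572,.093,.095]]))
im=p['pixels'].astype(int)
for d in robot.place_of(p,"cell_p"): print(np.round(d['at'],4),d['score'])
for i,d in enumerate(robot.outline_of(p,"cell_p")):
    m=d['region'];v,u=np.nonzero(m);print(i,d['score'],u.min(),u.max(),v.min(),v.max(),m.sum())
    crop=p['pixels'][max(0,v.min()-12):v.max()+12,max(0,u.min()-12):u.max()+12]
cv2.imwrite("pics/w2c.png",cv2.resize(p['pixels'][...,::-1],None,fx=1.5,fy=1.5,interpolation=cv2.INTER_CUBIC))
E
```

```text
3.12 [0.7009 0.1756 0.3013] [[-1.0, 0.003, 0.002], [0.003, 1.0, -0.0], [-0.002, -0.0, -1.0]] [0.37 0.13 0.22] 0.08675537509173566 0.0
[[321.98290033  95.31925124]
 [190.87689744  63.37329579]]
[0.5744 0.0952 0.0027] 0.93
[ 0.6067  0.2478 -0.0008] 0.69
0 0.82 294 342 77 112 1564
1 0.55 170 220 45 88 1882
```

View pics/w2c.png

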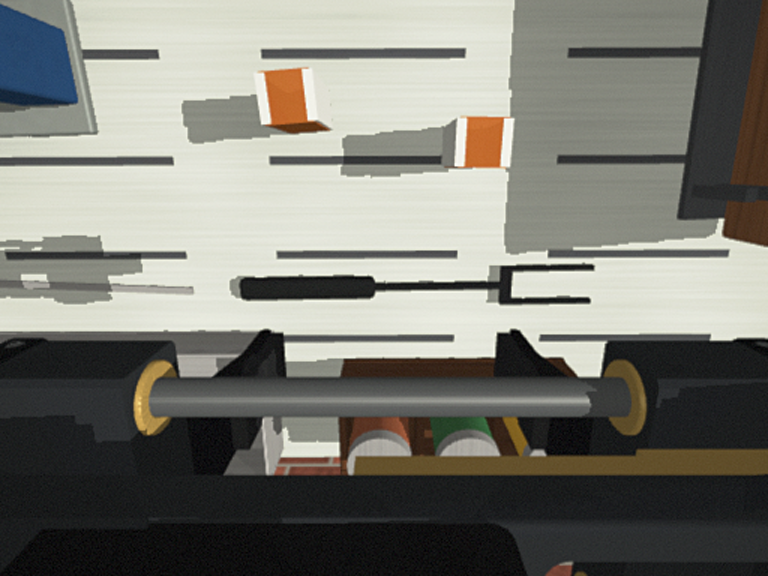

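```bash
python3 - <<'E'
from h import *
o,p,W=shot(None)
hsv=cv2.cvtColor(p['pixels'],cv2.COLOR_RGB2HSV)
for nm,(u0,u1,v0,v1) in dict(A=(280,350,65,125),B=(160,230,35,95)).items():
    s=hsv[v0:v1,u0:u1]
    m=((s[...,0]<18)&(s[...,1]>140)&(s[...,2]>185)).astype(np.uint8)
    c=max(cv2.findContours(m,0,2)[0],key=cv2.contourArea)
    q=cv2.approxPolyDP(c,4,True)[:,0]+[u0,v0]
    P=toworld(p,W,q,.095);print(nm,m.sum(),q.tolist(),P.round(4).tolist())
    w=toworld(p,W,c[:,0]+[u0,v0],.095)[:,:2].astype(np.float32)
    r=cv2.minAreaRect(w*1000);print(r)
E
```

```text
A 757 [[311, 83], [309, 115], [331, 115], [333, 83]] [[0.589, 0.2388, 0.095], [0.6268, 0.2381, 0.095], [0.6268, 0.2658, 0.095], [0.589, 0.2657, 0.095]]
((607.8846435546875, 252.2310333251953), (28.7296085357666, 37.77946472167969), 89.93497467041016)
B 822 [[200, 51], [177, 52], [180, 87], [204, 84]] [[0.5531, 0.1052, 0.095], [0.5542, 0.0778, 0.095], [0.5934, 0.0783, 0.095], [0.59, 0.108, 0.095]]
((572.8175048828125, 91.786865234375), (39.151363372802734, 29.814023971557617), 4.0736236572265625)
```

Request:
servo_tool --rows '[-1, 0.032, -0.021, 0, 0, -1, 0.032, -0.021, 0, 0, -1, 0.032, -0.021, 0, 0, -1, 0.032, -0.02, 0, 0, -1, 0, 0, 0.03, -4]'

```text
time: 3.73
position: [0.5658, 0.0914, 0.2787]
tool_rot: [-0.035, 0.999, -0.001, 0.003]
ft_force: [1.2, -0.2, -0.9]
grip_width: 0.0869
grip_force: 0.0
```

Request:
servo_tool --rows '[-1, 0, 0, 0.036, 0, -1, 0, 0, 0.036, 0, -1, 0, 0, 0.02, 0, -1, 0, 0, 0, 0, -1, 0, 0, 0, 0]'

```text
time: 4.15
position: [0.5682, 0.0936, 0.1805]
tool_rot: [-0.035, 0.999, 0.0, -0.001]
ft_force: [0.2, 0.1, 0.2]
grip_width: 0.0868
grip_force: 0.0
```

```bash
python3 - <<'E'
from h import *
state();o,p,W=shot("w3");print(np.round(o['q'],2))
E
```

```text
4.15 [0.5682 0.0936 0.1805] [[-0.997, -0.071, -0.002], [-0.071, 0.997, 0.0], [0.002, 0.0, -1.0]] [0.16 0.06 0.23] 0.08683480605213872 0.0
[-0.03  0.51  1.6   0.    1.03 -1.67]
```

View pics/w3.png

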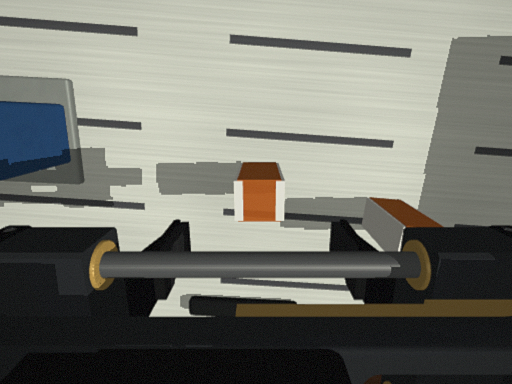

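Request:
servo_tool --rows '[-1, -0.005, 0, 0.033, 0, -1, 0, 0, 0.033, 0, -1, 0, 0, 0.033, 0, -1, 0, 0, 0.026, 0, -1, 0, 0, 0.01, 0]'

```text
time: 4.62
position: [0.5742, 0.0936, 0.0445]
tool_rot: [-0.035, 0.999, 0.0, -0.001]
ft_force: [-0.0, -0.3, -0.5]
grip_width: 0.0868
grip_force: 0.0
```

Request:
servo_tool --rows '[-0.3, 0, 0, 0, 0, 0.3, 0, 0, 0, 0, 1, 0, 0, 0, 0, 1, 0, 0, 0, 0, 1, 0, 0, 0, 0]' --newtons 25

```text
time: 5.03
position: [0.5759, 0.0934, 0.0474]
tool_rot: [-0.035, 0.999, -0.0, 0.002]
ft_force: [0.2, -0.5, 0.3]
grip_width: 0.0614
grip_force: 0.0
```

Request:
servo_tool --rows '[1, 0, 0, 0, 0, 1, 0, 0, 0, 0, 1, 0, 0, 0, 0, 1, 0, 0, 0, 0, 1, 0, 0, 0, 0]'

```text
time: 5.45
position: [0.5749, 0.0934, 0.0462]
tool_rot: [-0.035, 0.999, -0.0, 0.0]
ft_force: [-0.9, 0.7, 6.4]
grip_width: 0.0463
grip_force: 25.0
```

Request:
servo_tool --rows '[1, 0, 0, 0, 0, 1, 0, 0, -0.01, 0, 1, 0, 0, -0.02, 0, 1, 0, 0, -0.01, 0, 1, 0, 0, 0, 0]'

```text
time: 5.87
position: [0.5761, 0.0933, 0.0875]
tool_rot: [-0.035, 0.999, -0.0, 0.002]
ft_force: [0.8, 0.6, -4.2]
grip_width: 0.0457
grip_force: 25.0
```

Request:
servo_tool --rows '[1, 0, 0, 0, 0, 1, 0, 0, 0, 0, 1, 0, 0, 0, 0, 1, 0, 0, 0, 0]'

```text
time: 6.2
position: [0.5739, 0.0933, 0.0846]
tool_rot: [-0.035, 0.999, 0.0, -0.001]
ft_force: [-0.6, 0.2, -4.0]
grip_width: 0.0458
grip_force: 25.0
```

Request:
servo_tool --rows '[1, 0, 0, 0, 0]'

```text
time: 6.28
position: [0.5741, 0.0933, 0.0848]
tool_rot: [-0.035, 0.999, 0.0, -0.001]
ft_force: [0.5, -0.2, -4.6]
grip_width: 0.0458
grip_force: 25.0
```

Request:
servo_tool --rows '[1, 0, 0, 0, 0]'

```text
time: 6.37
position: [0.5743, 0.0934, 0.085]
tool_rot: [-0.035, 0.999, 0.0, -0.0]
ft_force: [0.3, -0.5, -4.1]
grip_width: 0.0459
grip_force: 25.0
```

Request:
servo_tool --rows '[1, 0, 0, 0, 0]'

```text
time: 6.45
position: [0.5745, 0.0933, 0.0852]
tool_rot: [-0.035, 0.999, 0.0, -0.0]
ft_force: [-0.5, 0.4, -3.3]
grip_width: 0.046
grip_force: 25.0
```

Request:
servo_tool --rows '[1, 0, 0, 0, 0]'

```text
time: 6.53
position: [0.5746, 0.0933, 0.0854]
tool_rot: [-0.035, 0.999, 0.0, -0.0]
ft_force: [0.5, -0.3, -4.3]
grip_width: 0.0458
grip_force: 25.0
```

Request:
servo_tool --rows '[1, 0, 0, -0.02, 0, 1, 0, 0, -0.039, 0, 1, 0, 0, -0.039, 0, 1, 0, 0, -0.039, 0, 1, 0, 0, -0.039, 0]'

```text
time: 6.95
position: [0.5739, 0.0934, 0.2631]
tool_rot: [-0.035, 0.999, 0.0, -0.0]
ft_force: [0.4, -0.2, -4.2]
grip_width: 0.0459
grip_force: 25.0
```

Request:
servo_tool --rows '[1, -0.006, -0.02, -0.02, 0, 1, -0.006, -0.035, 0, 0, 1, -0.006, -0.035, 0, 0, 1, -0.006, -0.035, 0, 0, 1, -0.006, -0.035, 0, 0]'

```text
time: 7.37
position: [0.6154, -0.0653, 0.2817]
tool_rot: [-0.036, 0.999, 0.0, -0.0]
ft_force: [0.8, -0.4, -4.3]
grip_width: 0.046
grip_force: 25.0
```

Request:
servo_tool --rows '[1, -0.006, -0.035, 0, 0, 1, -0.006, -0.035, 0, 0, 1, -0.006, -0.035, 0, 0, 1, -0.006, -0.035, 0, 0, 1, -0.006, -0.03, 0, 0]'

```text
time: 7.78
position: [0.6573, -0.2341, 0.2809]
tool_rot: [-0.035, 0.999, -0.0, -0.001]
ft_force: [0.1, -0.4, -4.1]
grip_width: 0.0457
grip_force: 25.0
```

Request:
servo_tool --rows '[1, 0, -0.015, 0, 0, 1, 0, 0, 0, 0, 1, 0, 0, 0, 0]'

```text
time: 8.03
position: [0.6579, -0.2468, 0.2805]
tool_rot: [-0.034, 0.999, 0.001, -0.001]
ft_force: [-0.3, -0.3, -4.1]
grip_width: 0.046
grip_force: 25.0
```

```bash
python3 - <<'E'
from h import *
state();o,p,W=shot("w4");np.savez("w4.npz",px=p['pixels'],K=p['intrinsics'],W=W)
for n in("checker","light_path"):
  for d in robot.place_of(p,n)[:2]: print(n,np.round(d['at'],4),d['score'])
print(topix(p,W,[[.538,-.254,.012],[.538,-.254,.105]]))
cv2.imwrite("pics/w4c.png",cv2.resize(p['pixels'][...,::-1],None,fx=1.5,fy=1.5,interpolation=cv2.INTER_CUBIC))
E
```

```text
8.03 [ 0.6579 -0.2468  0.2805] [[-0.998, -0.069, -0.002], [-0.069, 0.998, 0.002], [0.002, 0.002, -1.0]] [-0.3  -0.31 -4.15] 0.046047604749946354 24.99952735961415
checker [ 0.5408 -0.2518 -0.0027] 0.91
light_path [ 0.5386 -0.2508  0.104 ] 0.66
[[260.52299298  77.64451964]
 [260.89778226  67.96544339]]
```

View pics/w4c.png

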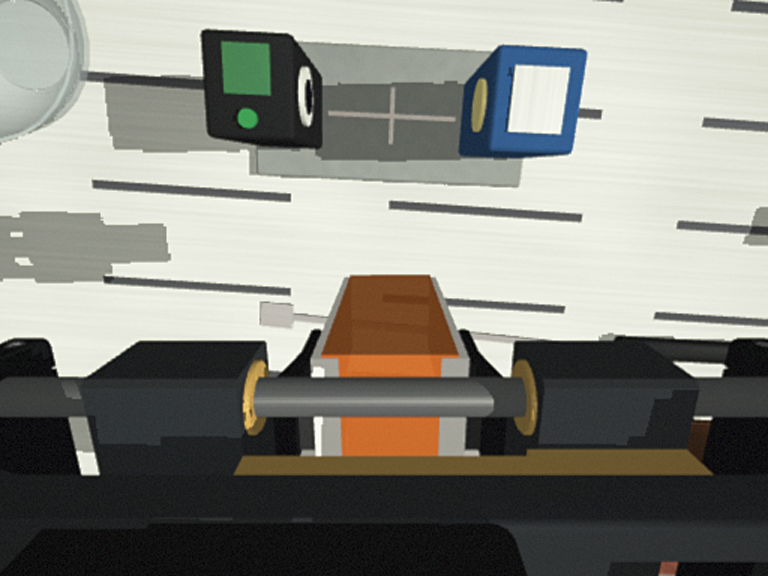

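```bash
python3 - <<'E'
from h import *
d=np.load("w4.npz");p={'intrinsics':d['K']};W=d['W']
c=toworld(p,W,np.array([[392,116],[328,113],[456,119],[392,88],[391,144]])/1.5,.012);print(c.round(4))
e=c[2]-c[1];print("yaw of checker y",np.degrees(np.arctan2(-e[0],e[1])))
b=toworld(p,W,np.array([[249,174],[518,187]])/1.5,.012);e=b[1]-b[0];print(np.degrees(np.arctan2(-e[0],e[1])),b)
zt=.2805+.049;zb=.2805-.046
print(toworld(p,W,np.array([[312,358],[468,357]])/1.5,zt),toworld(p,W,np.array([[345,276],[433,276]])/1.5,zb))
E
```

```text
[[ 0.5375 -0.2529  0.012 ]
 [ 0.539  -0.3133  0.012 ]
 [ 0.5361 -0.1922  0.012 ]
 [ 0.5133 -0.2546  0.012 ]
 [ 0.5626 -0.2521  0.012 ]]
yaw of checker y 1.3723520897340755
1.180358391861884 [[ 0.5998442  -0.38888191  0.012     ]
 [ 0.59439071 -0.12420162  0.012     ]]
[[ 0.63912338 -0.27148653  0.3295    ]
 [ 0.63577209 -0.22618416  0.3295    ]] [[ 0.63857976 -0.27131179  0.2345    ]
 [ 0.63559272 -0.22690338  0.2345    ]]
```

Request:
servo_tool --rows '[1, 0, 0, 0, 7, 1, 0, 0, 0, 7, 1, 0, 0, 0, 7, 1, 0, 0, 0, 7, 1, 0, 0, 0, 7]'

```text
time: 8.6
position: [0.6587, -0.2445, 0.2819]
tool_rot: [0.269, 0.963, 0.0, -0.0]
ft_force: [1.2, 0.0, -3.9]
grip_width: 0.0459
grip_force: 25.0
```

Request:
servo_tool --rows '[1, 0, 0, 0, 7, 1, 0, 0, 0, 7, 1, 0, 0, 0, 7, 1, 0, 0, 0, 7, 1, 0, 0, 0, 7]'

```text
time: 9.02
position: [0.6587, -0.2445, 0.2819]
tool_rot: [0.546, 0.838, 0.0, -0.0]
ft_force: [-0.1, 0.2, -3.2]
grip_width: 0.0463
grip_force: 25.0
```

Request:
servo_tool --rows '[1, 0, 0, 0, 7, 1, 0, 0, 0, 7, 1, 0, 0, 0, 7, 1, 0, 0, 0, 2, 1, 0, 0, 0, 0]'

```text
time: 9.43
position: [0.6587, -0.2446, 0.2819]
tool_rot: [0.7, 0.714, 0.0, -0.0]
ft_force: [-0.1, 0.1, -4.0]
grip_width: 0.0456
grip_force: 25.0
```

Request:
servo_tool --rows '[1, -0.001, -0.03, 0, 0, 1, -0.001, -0.03, 0, 0, 1, -0.001, -0.03, 0, 0, 1, -0.001, -0.03, 0, 0, 1, 0, 0, 0, 0]'

```text
time: 9.85
position: [0.5323, -0.2502, 0.2812]
tool_rot: [0.7, 0.714, -0.002, -0.004]
ft_force: [-0.1, 0.5, -4.4]
grip_width: 0.0458
grip_force: 25.0
```

Request:
servo_tool --rows '[1, 0, 0, 0, 0, 1, 0, 0, 0, 0]'

```text
time: 10.02
position: [0.5396, -0.2524, 0.2824]
tool_rot: [0.7, 0.714, 0.0, 0.001]
ft_force: [0.8, 0.0, -4.1]
grip_width: 0.0457
grip_force: 25.0
```

```bash
python3 - <<'E'
from h import *
state()
E
```

```text
10.02 [ 0.5396 -0.2524  0.2824] [[-0.019, 1.0, 0.002], [1.0, 0.019, -0.001], [-0.001, 0.002, -1.0]] [ 0.8   0.03 -4.05] 0.045716819334963785 24.999404376139864
```

Request:
servo_tool --rows '[1, -0.001, -0.001, 0.025, 0, 1, 0, 0, 0.025, 0, 1, 0, 0, 0.025, 0, 1, 0, 0, 0.025, 0, 1, 0, 0, 0.02, 0]'

```text
time: 10.43
position: [0.5391, -0.2533, 0.1599]
tool_rot: [0.7, 0.714, 0.0, 0.0]
ft_force: [-0.5, 0.4, -3.9]
grip_width: 0.046
grip_force: 25.0
```

Request:
servo_tool --rows '[1, 0, 0, 0.02, 0, 1, 0, 0, 0.02, 0, 1, 0, 0, 0.012, 0, 1, 0, 0, 0.006, 0, 1, 0, 0, 0, 0]'

```text
time: 10.85
position: [0.5384, -0.2532, 0.102]
tool_rot: [0.7, 0.714, -0.0, -0.001]
ft_force: [-0.1, 0.2, -4.2]
grip_width: 0.0456
grip_force: 25.0
```

Request:
servo_tool --rows '[1, 0, 0, 0, 0, 1, 0, 0, 0, 0, 1, 0, 0, 0, 0, 1, 0, 0, 0, 0, 1, 0, 0, 0, 0]'

```text
time: 11.27
position: [0.5383, -0.2541, 0.1044]
tool_rot: [0.701, 0.713, 0.0, 0.001]
ft_force: [-0.4, -0.8, -4.3]
grip_width: 0.0461
grip_force: 25.0
```

```bash
python3 - <<'E'
from h import *
state()
p=robot.camera("side")
for n in("light_path","cell_p_middle","cell_p"):
  for d in robot.place_of(p,n)[:3]: print(n,np.round(d['at'],4),d['score'])
q=p['pixels'][150:290,200:380,::-1];cv2.imwrite("pics/s5.png",cv2.resize(q,None,fx=4,fy=4,interpolation=cv2.INTER_CUBIC))
E
```

```text
11.27 [ 0.5383 -0.2541  0.1044] [[-0.018, 1.0, 0.001], [1.0, 0.018, -0.001], [-0.001, 0.001, -1.0]] [-0.41 -0.79 -4.29] 0.046063745476267834 24.99939429340884
light_path [ 0.5383 -0.2545  0.1051] 0.75
cell_p_middle [0.3219 0.3618 0.0037] 0.75
cell_p_middle [ 0.5382 -0.2505  0.1083] 0.6
cell_p [ 0.5353 -0.2573  0.0583] 0.91
cell_p [ 6.053e-01  2.490e-01 -6.000e-04] 0.68
```

View pics/s5.png

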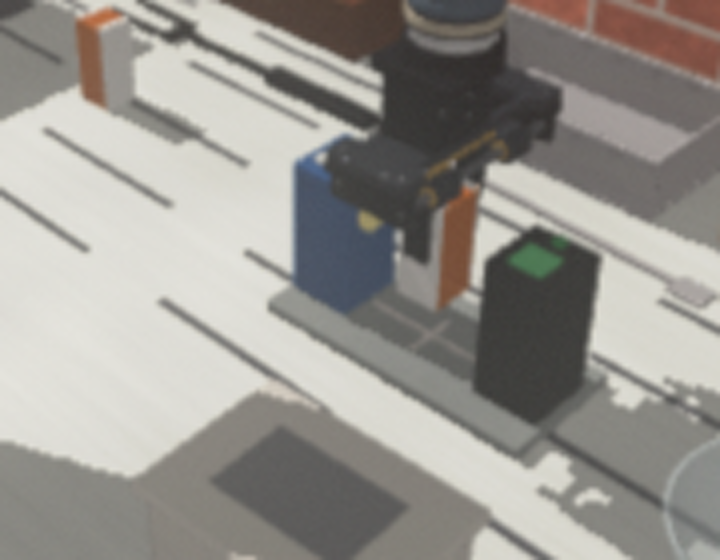

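The cell hangs upright between the lamp housing (about 345,225 in the crop) and the eye housing (about 540,325). Its frosted face is gripped, its clear faces point along the light, and the other cell still stands at (105,60). All measurements agree, so I'm handing in.

```bash
python3 -c "
from rig import robot
print(robot.hand_in())"
```

```text
the job is handed in; nothing more can be done
None
```

I handed the job in with the solid cell (it weighed about 4.1 N when lifted) held upright and square on the beam midway between lamp and eye, within a few millimetres by my measurements; the hollow cell was never touched, and no verdict came back at hand-in.

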